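Click the roti tally wheel round to its pointer

ROBOT

A 6-joint arm with a two-finger parallel gripper is mounted at the origin on the work surface. World frame = base frame: x ahead of the robot, y to its left, z up, the work surface at z = 0. Lengths are in m, angles in degrees, forces in N, time in s.
With the tool pointing down it reaches from about 0.3 to 0.75 m from the base axis. Payload 8.5 kg.
Tool frame: the origin (TCP) lies at the very end of the fingers, on their centre line; the grasp point (between the pads) lies 19 mm behind it; z points along the fingers, y is the line along which they close (so a half turn about z gives the same grasp; the last joint's range is limited). The gripper opens to 85 mm and grips with 20 to 120 N. Pads are 22 mm wide; open, the fingers measure 114 mm over their backs; the gripper's body (76 mm by 85 mm) begins 54 mm behind the grasp point. The pads swing forward as they close: fully open they stand 13 mm farther back than shut.
Start: joints at [54.987, 21.807, 74.336, -0, 83.858, -12.336], TCP at [0.212, 0.507, 0.231] pointing down, gripper open.
Joint ranges: [-178.18, 178.18], [-50.72, 133.34], [12.68, 142.11], [-81.47, 261.47], [9.98, 163.14], [-165.26, 165.26]. Speed limits (degrees/s): [136.94, 136.94, 180, 180, 180, 180].

INTERFACE

Orientations are given as a 3x3 rotation matrix whose columns are the frame's x, y, z axes.
In Python, from rig import env gives the robot as it stands.
- The arm moves only by the tool move_arm, never from a script. Its argument "plan" is a list of rows, each a list of 7 numbers: the turn, a rotation vector about the tool's x, y, z in degrees, then the shift along the tool's x, y, z in cm, then the gripper command: -1 is shut, 1 is fully open, values between are in proportion. In form: [[ax, ay, az, tx, ty, tz, jaw], ...]. A call has 1 to 5 rows; each row is the pose to reach, as a shift and turn from the pose commanded when the call began, along the tool's axes at that moment; what a row does not reach only later rows make up. A row lasts 1/10 s, in which the tool goes at most 50 mm and 8.59 degrees, less where a joint would pass 70% of its speed; a pose out of reach is approached as far as the arm can. A call with a gripper value outside its range is refused whole. The fingers move at their own pace and stop on an object; "squeeze" is the grip in N (left out, the last holds). Time passes only in rows, so rows that repeat a pose let the fingers close. It gives the time, the measured TCP pose, the force, the opening and the grip force at its end, in the units of the state.
- env.observe(): the state, without advancing time (a new reading comes with each control period).
- env.get_image(name): name is "side" or "top"; returns a dict with "color" (384x512x3 uint8, red, green, blue), "fov_y" (degrees; the focal length in pixels is half the picture's height over the tangent of half this angle, whatever the lens; pixels are square), "cx", "cy" (the principal point, pixels), "R" (3x3) and "t" (3): a world point X has camera coordinates R X + t. Camera axes: x right, y down, z forward; pixel columns grow to the right and rows downward; lengths in m; the calibration is good to about 2 mm. A picture is of the moment at which its call begins. There is no depth.
- env.close_job(): hands the job in; it is judged then, once.
Trained networks look in a picture, given as the dict that the camera call returned (one of the last four; its "shot" number tells which), for a name from the list of things; names that differ only in an ending like _2 or _b are one class to them, and where a whole thing is asked for, a point or a joint stands for the part that bears it (a point fixed in the world has none). Each returns a list of dicts, best first, with "conf" (0 to 1); they miss things now and then, are a little off and sometimes report something else, mostly with a low value. They report only what shows in the picture. A call takes as long as a camera call.
- env.outline_of(target, picture): "mask" (384x512 bool, what is visible of it) and "bbox" ([centre column, centre row, width, height] in pixels, round what is visible of it).
- env.tip_of(target, picture): "pixel" ([column, row] in pixels: a listed point, or the origin of a listed thing).
The state is a dict: "time_s": time; "q": joint angles; "qvel": joint speeds; "joint_efforts": joint torques, N m; "position": TCP position; "tool_rot": TCP orientation; "ft_force": force on the tool from outside, world axes, zero at the start; "wrist_torque": the same for the moment, N m; "grip_width": finger opening in m; "gripper_force": force on a finger pad.
Only numpy, scipy, OpenCV 4.12 (cv2) and the standard library are available. Lean on these libraries where they do the work, as an engineer would, in place of code of your own. Each camera call takes 0.05 s, during which the arm holds its last target. There are 200 camera calls.

TASK

Get the roti tally ready for the next batch: with a fingertip, flick the fins of its star wheel clockwise (seen from above), click by click, until the fin with the ball knob has clicked into place at the fixed pointer, and never take it past there. One click short of the pointer, take the finger off and let the wheel rest a moment before the last flick. Only push the wheel: do not pick up, drag or tip the counter, and leave everything else on the ledge as it is; finish clear of everything.

Things in the scene. Friction and masses are not known exactly. Their poses are not given: they have to be found in the camera images.
- tally: the roti tally counter, loose, 2 kg, on rubber feet: a dark steel box 180 mm (its x) by 150 mm (its y), top face 28 mm above the ledge, with a bare aluminium star wheel on an upright axis on top and a fixed aluminium pointer near one short edge. Origin: on the wheel's axis, at the underside (ledge level). The box spans -75 to +105 mm in its own x, -75 to +75 mm in y. Its +x axis runs from the wheel's axis to the pointer; z up.
- wheel_axis (a point): the middle of the star wheel, on its axis, 48 mm above the ledge (fin-top height). The wheel: a disc 80 mm across and 8 upright-sided straight fins, 45 degrees apart, reaching out radially to 72 mm from the axis (144 mm overall); each fin is 6 mm thick, its underside 34 mm and its top 48 mm above the ledge, 6 mm clear above the box. Between neighbouring fins there is about 40 mm of free width at 60 mm from the axis.
- knob (a point): the centre of the ball knob (20 mm ball on a short stem, top 70 mm above the ledge), that stands on one of the fins, 62 mm from the axis; all other fins are plain. It turns with the wheel.
- pointer (a point): the inner end of the fixed pointer nib, 78 mm from the axis, 57 mm above the ledge, on the counter's +x axis. The nib sits on an upright plate 10 mm thick (radially), 24 mm wide, its top 60 mm above the ledge, whose centre is 96 mm from the axis.
- tally_wheel (a joint): turn of the star wheel (rad): 0 when the ball knob is in line with the pointer, growing clockwise seen from above; one click is 0.785 rad (45 degrees). At the start it rests 2, 3 or 4 clicks short (about -1.57, -2.36 or -3.14). A spring detent holds it at every click, with a fin pointing at the pointer: pushed less than half a click it springs back, pushed past half a click it snaps on by itself to the next click. Pushing at a fin takes up to about 3 N.
- tawa: bystander: black cast iron tawa, 240 mm across, 22 mm high, flat handle 22 mm wide reaching 235 mm from its centre along its -x. Origin: centre of its underside. Leave it.
- tin: bystander: aluminium tin 130 by 170 mm, 81 mm high shut, with a small knob on its hinged lid. Origin: centre of its underside. Leave it.
- tin_lid (a joint): the tin's lid (rad): 0 shut, grows as it opens. It stays shut.
- bowl: bystander: white ceramic bowl, 110 mm across, 48 mm high. Origin: centre of its underside. Leave it.
- tongs: bystander: steel tongs, 222 mm long along its x, 54 mm wide, up to 17 mm high, lying flat beyond the pointer. Origin: near the middle. Leave it.
- scoop: bystander: grey plastic scoop, square cup 70 by 52 mm, 30 mm high, origin under the cup's centre, handle reaching 137 mm along its -x and up to 37 mm high. Leave it.
- jar: bystander: glass jar, 72 mm across, 100 mm high. Origin: centre of its underside. Leave it.
- belan: bystander: wooden rolling pin, 300 mm long along its x, 38 mm thick. Origin: below its middle, on the ledge. Leave it.

How it is judged (in metres and radians):
On the way:
1. the wheel rests one click short of the pointer (within 0.12 rad), finger off it (value of joint tally_wheel between -0.905398 and -0.665398 rad and velocity of joint tally_wheel between -0.2 and 0.2 rad/s and contact force between the fingers and tally below 0.2 N), for 0.3 s.
At the end, for the whole second after the job is handed in: The wheel rests, untouched, with its knobbed fin at the pointer (joint within 0.12 rad of 0); the counter stands flat within 30 mm of where it was, the tin is shut and no bystander has moved more than 25 mm (value of joint tally_wheel between -0.12 and 0.12 rad and velocity of joint tally_wheel between -0.2 and 0.2 rad/s and contact force between the fingers and tally below 0.2 N and distance of tally from where it was at the start of the episode below 0.03 m and angle between tally's own z axis and vertical below 0.1 rad and linear speed of tally below 0.02 m/s and value of joint tin_lid below 0.15 rad and distance of each of tawa, tin, bowl, tongs, scoop, jar, belan from where it was at the start of the episode below 0.025 m).
It fails at once if the wheel was taken past the pointer (value of joint tally_wheel above 0.471239 rad).
It fails at once if the wheel was wound the wrong way round (value of joint tally_wheel below -3.69137 rad).
It fails at once if the tally counter was shoved along, lifted or tipped (over 30 mm, or its underside over 10 mm up, or 0.15 rad) (distance of tally from where it was at the start of the episode above 0.03 m or height (world z) of tally above 0.01 m or angle between tally's own z axis and vertical above 0.15 rad).
It fails at once if the tin's lid was opened (value of joint tin_lid above 0.15 rad).
It fails at once if something else on the ledge was moved more than 25 mm (distance of any of tawa, tin, bowl, tongs, scoop, jar, belan from where it was at the start of the episode above 0.025 m).
It also fails if it takes over 51 s, if anything falls off the work surface, if the arm or the gripper's body presses on something with over 40 N, if the wrist force passes 120 N, or if a joint passes its speed limit or range.

## Working session

There is one attempt and no reset: what is moved stays moved. The work goes in short steps, Python scripts to look and compute and a tool call to move; the robot and the scene stay as the last step left them, time stands still between calls to the robot, and variables do not carry over. Pictures are saved under pics/ and viewed, at most 10 in all, crops included, and the job is handed in when it is done.

Besides the shell and the picture viewer there is one more tool, called after "Emit:" as name(argument=value, ...), one argument or row to a line, values as JSON. move_arm: Moves the arm, as the interface text tells. Its arguments: {"type":"object","properties":{"plan":{"type":"array"},"squeeze":{"type":"number"}},"required":["plan"]}

```bash
mkdir -p pics
cat > h.py <<'E'
import numpy as np,cv2
from rig import env
def ray(im,p):
    f=192/np.tan(np.radians(im["fov_y"])/2); R=np.array(im["R"]);t=np.array(im["t"])
    d=R.T@np.array([(p[0]-im["cx"])/f,(p[1]-im["cy"])/f,1]); return -R.T@t,d
def atz(im,p,z):
    c,d=ray(im,p); return c+d*(z-c[2])/d[2]
def proj(im,X):
    f=192/np.tan(np.radians(im["fov_y"])/2); c=np.array(im["R"])@X+np.array(im["t"]); return c[:2]/c[2]*f+[im["cx"],im["cy"]]
E
python3 - <<'E'
from h import *
ims=[env.get_image(n) for n in("top","side")]
cv2.imwrite("pics/a.png",cv2.cvtColor(np.vstack([i["color"] for i in ims])[:, :],cv2.COLOR_RGB2BGR)) if 0 else None
for im,n in zip(ims,("top","side")):
    cv2.imwrite(f"pics/{n}0.png",cv2.resize(cv2.cvtColor(im["color"],cv2.COLOR_RGB2BGR),(800,600)))
    print(n,ray(im,(256,192))[0].round(3))
    for k,z in(("wheel_axis",.048),("knob",.06),("pointer",.057),("tally",0),("tongs",0),("tin",0),("jar",0),("bowl",0),("tawa",0),("scoop",0),("belan",0)):
        for r in env.tip_of(k,im)[:2]: print(k,np.round(r["pixel"],1),round(r["conf"],2),atz(im,r["pixel"],z).round(4))
print(env.observe())
E
```

```text
top [0.233 0.004 1.684]
wheel_axis [260.9 203.4] 0.57 [ 0.4877 -0.0585  0.048 ]
knob [272.3 215.7] 0.74 [ 0.4399 -0.102   0.06  ]
pointer [251.9 183.7] 0.88 [ 0.5619 -0.0223  0.057 ]
tally [262.6 201.9] 0.8 [ 0.5013 -0.067   0.    ]
tally [109.1 213.2] 0.17 [0.4419 0.5312 0.    ]
tongs [240.9 166.4] 0.52 [0.6427 0.0222 0.    ]
tin [113.7 214.6] 0.86 [0.4368 0.5129 0.    ]
jar [150.4 156.8] 0.93 [0.6727 0.3847 0.    ]
jar [268.6 218.9] 0.24 [ 0.4345 -0.0916  0.    ]
bowl [217.6 211.4] 0.77 [0.4593 0.1088 0.    ]
tawa [381.7 211. ] 0.93 [ 0.4766 -0.5376  0.    ]
tawa [138.5 252.2] 0.68 [0.2938 0.407  0.    ]
scoop [285.9 172.2] 0.91 [ 0.6237 -0.158   0.    ]
belan [140.6 254. ] 0.69 [0.2871 0.3985 0.    ]
side [0.429 1.152 1.259]
wheel_axis [262.4 183.3] 0.83 [ 0.4986 -0.0654  0.048 ]
knob [277.9 174. ] 0.84 [ 0.4411 -0.108   0.06  ]
pointer [245.7 188.9] 0.96 [ 0.5589 -0.0228  0.057 ]
tally [265.6 195.1] 0.78 [ 0.4852 -0.0496  0.    ]
tongs [225.2 203.8] 0.67 [0.6362 0.0056 0.    ]
tin [267.6 334.5] 0.69 [0.4482 0.5233 0.    ]
jar [200.5 291.3] 0.83 [0.6707 0.3898 0.    ]
jar [263.3 3
[... 434 characters left out ...]
8582699e+01, -1.23348339e+01]), 'qvel': array([-0.02168418,  0.03176133, -0.03436783, -0.11720971, -0.08587124,
       -0.00066016]), 'joint_efforts': array([-2.55421583e-03, -4.48318648e+01, -2.31469774e+01, -3.47732012e-04,
        3.98470547e-04,  4.18815046e-05]), 'position': array([0.21203137, 0.50746861, 0.23133821]), 'tool_rot': array([[-9.22689004e-01,  3.85545071e-01,  6.46563206e-06],
       [ 3.85545071e-01,  9.22689004e-01,  2.33056380e-05],
       [ 3.01960624e-06,  2.39966485e-05, -1.00000000e+00]]), 'ft_force': array([ 0.71942055,  0.49661038, -0.31099662]), 'wrist_torque': array([ 0.05975965, -0.0016273 , -0.02564917]), 'gripper_force': 0.0, 'grip_width': 0.08533427705997143}
```

Run:
```python
from h import *
ims=[env.get_image(n) for n in("top","side")]
c=[cv2.resize(cv2.cvtColor(i["color"][y-60:y+60,x-50:x+50],cv2.COLOR_RGB2BGR),(400,480),interpolation=cv2.INTER_CUBIC) for i,x,y in((ims[0],255,195),(ims[1],260,185))]
cv2.imwrite("pics/crop0.png",np.hstack(c))
# fit joint wheel axis + theta from points of both views
from scipy.optimize import least_squares
obs=[]
for im in ims:
    for k in("wheel_axis","knob","pointer","tally"):
        r=env.tip_of(k,im)
        if r: obs.append((im,k,np.array(r[0]["pixel"]),r[0]["conf"]))
    for k in("tally","tongs","bowl","scoop"):
        r=env.outline_of(k,im)
        if r: print(k,np.round(r[0]["bbox"]),r[0]["conf"])
def loc(p,k):
    x,y,th,ph=p; L={"wheel_axis":(0,0,.048),"tally":(0,0,0),"pointer":(.078*np.cos(th),.078*np.sin(th),.057),"knob":(.062*np.cos(ph),.062*np.sin(ph),.06)}[k]
    return np.array([x,y,0])+L
f=lambda p:np.concatenate([(proj(i,loc(p,k))-px) for i,k,px,c in obs])
s=least_squares(f,[.497,-.063,.6,3.8],loss="soft_l1")
print(s.x[:2],np.degrees(s.x[2:]),f(s.x).reshape(-1,2).round(1).tolist())
```

```text
tally [260. 197.  55.  50.] 0.27
tongs [240. 172.  41.  20.] 0.64
bowl [219. 212.  30.  27.] 0.7
scoop [292. 182.  31.  40.] 0.77
tally [260. 192.  57.  36.] 0.94
tongs [226. 208.  33.  38.] 0.74
bowl [274. 222.  27.  26.] 0.57
scoop [273. 112.  49.  41.] 0.72
[ 0.49223327 -0.0642759 ] [ 29.99918331 215.79837703] [[2.3, 2.3], [-2.2, -0.5], [0.6, -2.5], [1.4, 2.0], [0.3, 2.0], [-1.2, -0.2], [2.4, 1.0], [-2.6, 0.4]]
```

View pics/crop0.png

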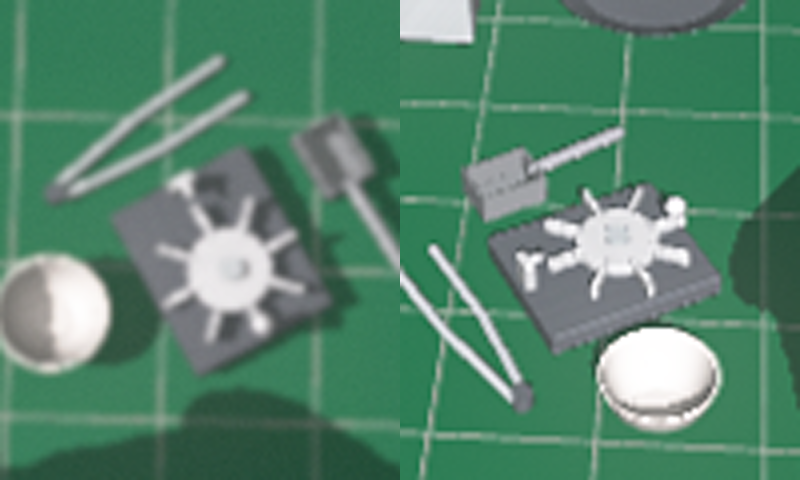

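View pics/side0.png

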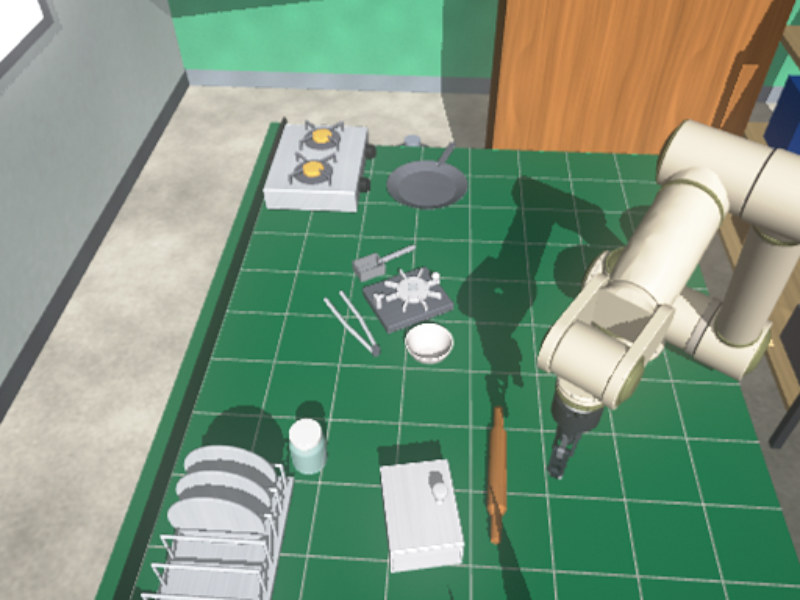

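```bash
cat >> h.py <<'E'
from scipy.optimize import minimize
from scipy.ndimage import map_coordinates,gaussian_filter
from scipy.spatial.transform import Rotation as Ro
rr=np.arange(.043,.072,.003)
# samples: fin (+), gaps (-), disc (+), box top (dark) vs outside
fa=np.repeat(np.arange(8)*45,len(rr)); R8=np.tile(rr,8)
def polar(a,r,z): a=np.radians(a); return np.c_[r*np.cos(a),r*np.sin(a),np.full(len(a),z)]
ring=np.arange(0,360,5.)
e=np.linspace(-.06,.06,25); ex=np.linspace(-.065,.095,33)
def edge(o): return np.vstack([np.c_[0*e+.105+o,e],np.c_[0*e-.075-o,e],np.c_[ex,0*ex+.075+o],np.c_[ex,0*ex-.075-o]])
def fit(ims,x0=(.495,-.063,30.)):
    T=[(polar(fa,R8,.048),1),(polar(fa+22.5,R8,.048),-1),(polar(ring,np.full(72,.036),.048),.7),
       (np.c_[edge(.008),np.zeros(116)],.4 ),(np.c_[edge(-.006),np.full(116,.028)],-.4)]
    G=[gaussian_filter(i["color"].astype(float).mean(2)-0,0.6) for i in ims]
    def f(p):
        M=Ro.from_euler("z",p[2],degrees=True).as_matrix(); s=0
        for im,g in zip(ims,G):
            for P,w in T:
                X=P@M.T+[p[0],p[1],0]
                uv=np.array([proj(im,x) for x in X]); s-=w*map_coordinates(g,uv[:,::-1].T,order=1).mean()
        return s
    best=min((minimize(f,[x0[0]+dx,x0[1]+dy,x0[2]],method="Nelder-Mead",options=dict(initial_simplex=[[x0[0]+dx,x0[1]+dy,x0[2]-3],[x0[0]+dx+.006,x0[1]+dy,x0[2]],[x0[0]+dx,x0[1]+dy+.006,x0[2]],[x0[0]+dx,x0[1]+dy,x0[2]+4]],xatol=1e-4,fatol=.01)) for dx,dy in((0,0),(.006,-.006),(-.006,.006))),key=lambda s:s.fun)
    return best.x,best.fun
def goto(P,ya):
    "tool-frame turn/shift to put TCP at P with tool y at world angle ya, pointing down"
    o=env.observe(); R=o["tool_rot"]; a=np.radians(ya); y=np.array([np.cos(a),np.sin(a),0]); z=np.array([0,0,-1.]); D=np.c_[np.cross(y,z),y,z]
    return (np.degrees(Ro.from_matrix(R.T@D).as_rotvec()).round(2).tolist(),((R.T@(np.array(P)-o["position"]))*100).round(2).tolist(),o["time_s"])
def pol(c,a,r,z): a=np.radians(a); return [c[0]+r*np.cos(a),c[1]+r*np.sin(a),z]
E
python3 - <<'E'
from h import *
ims=[env.get_image(n) for n in("top","side")]
for s in(ims,ims[:1],ims[1:]): print(fit(s))
p,_=fit(ims)
print(goto(pol(p,p[2]-67.5,.061,.15),p[2]-67.5))
out=[]
for im,(x,y) in zip(ims,((255,195),(260,185))):
    c=cv2.resize(cv2.cvtColor(im["color"][y-60:y+60,x-50:x+50],cv2.COLOR_RGB2BGR),(400,480),interpolation=cv2.INTER_CUBIC)
    for k in range(8):
        for r in(.04,.072):
            q=(proj(im,np.array(pol(p,p[2]+45*k,r,.048)))-[x-50,y-60])*4+2
            cv2.circle(c,tuple(int(v) for v in q),2,(0,0,255),-1)
    for q in((.105,.075),(.105,-.075),(-.075,.075),(-.075,-.075)):
        a=np.radians(p[2]);X=np.array([p[0]+q[0]*np.cos(a)-q[1]*np.sin(a),p[1]+q[0]*np.sin(a)+q[1]*np.cos(a),.028])
        q=(proj(im,X)-[x-50,y-60])*4+2; cv2.circle(c,tuple(int(v) for v in q),3,(255,0,0),-1)
    out.append(c)
cv2.imwrite("pics/fit.png",np.hstack(out))
E
```

```text
(array([ 0.49274452, -0.05966957, 30.10817567]), np.float64(-456.1533806275874))
(array([ 0.49353677, -0.06124422, 29.97970271]), np.float64(-212.4322223567736))
(array([ 0.49249696, -0.0578082 , 30.05310542]), np.float64(-248.8956716479501))
([-0.0, -0.0, 104.71], [-53.67, -43.05, 8.13], 2.2)
```

View pics/fit.png

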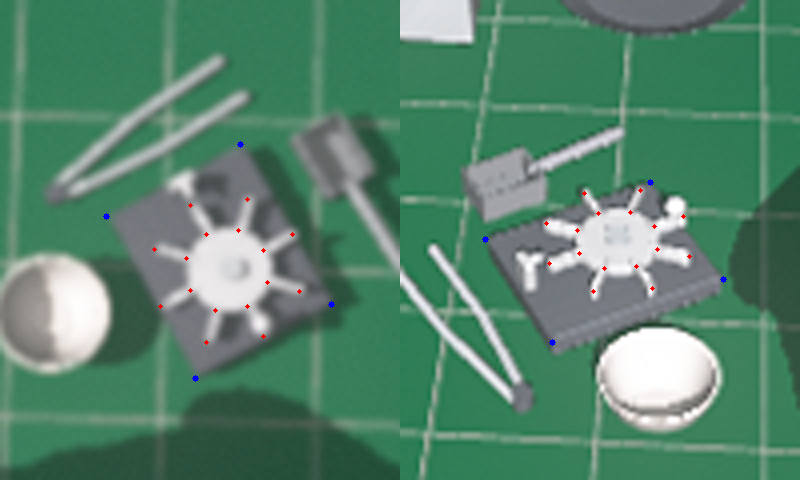

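Emit:
move_arm(
  plan=[
    [0, 0, 0, -3.6, -2.9, 0, -1],
    [0, 0, 0, -7.2, -5.8, 0, -1],
    [0, 0, 0, -10.8, -8.7, 0, -1],
    [0, 0, 0, -14.4, -11.6, 0, -1],
    [0, 0, 0, -18, -14.4, 0, -1],
  ],
)

```text
time_s: 2.7
position: [0.3231, 0.3036, 0.2315]
tool_rot: [[-0.923, 0.385, 0.001], [0.385, 0.923, 0.0], [-0.0, 0.0, -1.0]]
ft_force: [-0.3, 0.5, -0.5]
grip_width: 0.0121
gripper_force: 0.0
```

Emit:
move_arm(
  plan=[
    [0, 0, 8, -3.6, -2.9, 0, -1],
    [0, 0, 16, -7.2, -5.8, 0, -1],
    [0, 0, 24, -10.8, -8.7, 0, -1],
    [0, 0, 32, -14.4, -11.6, 0, -1],
    [0, 0, 40, -18, -14.4, 0, -1],
  ],
)

```text
time_s: 3.2
position: [0.4338, 0.1011, 0.2316]
tool_rot: [[-0.454, 0.891, 0.001], [0.891, 0.454, 0.0], [-0.0, 0.001, -1.0]]
ft_force: [0.3, -0.0, 0.6]
grip_width: -0.0005
gripper_force: 0.0
```

Run:
```python
from h import *
p=(.4927,-.0597,30.1)
print(goto(pol(p,p[2]-67.5,.061,.15),p[2]-67.5),env.observe()["grip_width"])
```

```text
([0.04, -0.01, 64.38], [-22.5, 0.59, 8.16], 3.2) -0.0005374443368122522
```

Emit:
move_arm(
  plan=[
    [0, 0, 8.1, -4.5, 0.1, 0, -1],
    [0, 0, 16.2, -9, 0.2, 0, -1],
    [0, 0, 24.3, -13.5, 0.3, 0, -1],
    [0, 0, 32.4, -18, 0.4, 0, -1],
    [0, 0, 40.5, -22.3, 0.6, 3, -1],
  ],
)

```text
time_s: 3.7
position: [0.5421, -0.0934, 0.2054]
tool_rot: [[0.234, 0.972, 0.007], [0.972, -0.234, -0.003], [-0.001, 0.008, -1.0]]
ft_force: [1.0, -0.4, -0.5]
grip_width: -0.0003
gripper_force: 0.0
```

Emit:
move_arm(
  plan=[
    [0, 0, 8, 0, 0, 2, -1],
    [0, 0, 16, 0, 0, 4, -1],
    [0, 0, 24, 0, 0, 5, -1],
    [0, 0, 24, 0, 0, 5, -1],
    [0, 0, 24, 0, 0, 5, -1],
  ],
)

```text
time_s: 4.2
position: [0.5401, -0.0907, 0.1532]
tool_rot: [[0.601, 0.799, 0.001], [0.799, -0.601, -0.0], [0.0, 0.001, -1.0]]
ft_force: [0.4, 0.8, -0.2]
grip_width: 0.0001
gripper_force: 0.0
```

Run:
```python
from h import *
p=(.4927,-.0597,30.1)
print(goto(pol(p,p[2]-67.5,.061,.037),p[2]-67.5),env.observe()["position"])
```

```text
([0.03, -0.01, 0.44], [-0.42, 0.44, 11.62], 4.2) [ 0.54007363 -0.09074532  0.15318435]
```

Emit:
move_arm(
  plan=[
    [0, 0, 0.4, -0.4, 0.4, 4, -1],
    [0, 0, 0.4, -0.4, 0.4, 8, -1],
    [0, 0, 0.4, -0.4, 0.4, 8, -1],
  ],
)

```text
time_s: 4.5
position: [0.5387, -0.0956, 0.0697]
tool_rot: [[0.608, 0.794, -0.007], [0.794, -0.608, 0.003], [-0.002, -0.007, -1.0]]
ft_force: [0.3, 0.2, 0.4]
grip_width: -0.0002
gripper_force: 0.0
```

Run:
```python
from h import *
p=(.4927,-.0597,30.1)
print(goto(pol(p,p[2]-67.5,.061,.037),p[2]-67.5),env.observe()["position"])
ims=[env.get_image(n) for n in("top","side")]
c=[cv2.resize(cv2.cvtColor(i["color"][y-60:y+60,x-50:x+50],cv2.COLOR_RGB2BGR),(400,480),interpolation=cv2.INTER_CUBIC) for i,x,y in((ims[0],255,195),(ims[1],260,185))]
cv2.imwrite("pics/c2.png",np.hstack(c))
```

```text
([-0.4, 0.11, -0.03], [0.06, 0.29, 3.27], 4.5) [ 0.53874137 -0.09559119  0.06974803]
```

View pics/c2.png

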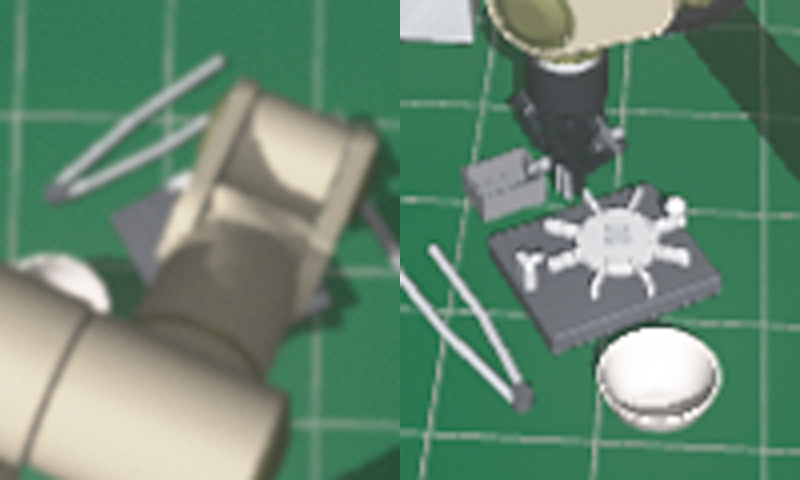

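Emit:
move_arm(
  plan=[
    [0, 0, 0, 0, 0.1, 1, -1],
    [0, 0, 0, 0, 0.1, 2, -1],
    [0, 0, 0, 0, 0.1, 3.2, -1],
    [0, 0, 0, 0, 0.1, 3.2, -1],
  ],
)

```text
time_s: 5.0
position: [0.5407, -0.0966, 0.0393]
tool_rot: [[0.61, 0.793, -0.003], [0.793, -0.61, 0.001], [-0.001, -0.003, -1.0]]
ft_force: [-0.7, -0.2, 1.0]
grip_width: 0.0002
gripper_force: 0.0
```

Run:
```python
from h import *
p=(.4927,-.0597,30.1)
for k in range(0,7): print(goto(pol(p,p[2]-67.5-7.5*k,.061,.037),p[2]-67.5-7.5*k))
print(env.observe()["position"])
```

```text
([-0.15, 0.04, -0.17], [0.02, 0.05, 0.23], 5.0)
([-0.15, 0.05, 7.33], [-0.78, 0.0, 0.23], 5.0)
([-0.14, 0.06, 14.83], [-1.56, -0.15, 0.23], 5.0)
([-0.14, 0.07, 22.33], [-2.32, -0.41, 0.23], 5.0)
([-0.14, 0.08, 29.83], [-3.03, -0.76, 0.23], 5.0)
([-0.13, 0.09, 37.33], [-3.7, -1.2, 0.23], 5.0)
([-0.13, 0.1, 44.83], [-4.3, -1.72, 0.24], 5.0)
[ 0.54066034 -0.09658903  0.03928642]
```

Emit:
move_arm(
  plan=[
    [0, 0, 4.5, -0.48, -0.02, 0.1, -1],
    [0, 0, 9, -0.95, -0.07, 0.1, -1],
    [0, 0, 13.5, -1.42, -0.17, 0.1, -1],
    [0, 0, 18, -1.88, -0.3, 0.1, -1],
    [0, 0, 22.5, -2.33, -0.46, 0.1, -1],
  ],
)

```text
time_s: 5.5
position: [0.5241, -0.1127, 0.0399]
tool_rot: [[0.868, 0.496, 0.002], [0.496, -0.868, -0.0], [0.001, 0.001, -1.0]]
ft_force: [2.0, 0.5, -1.2]
grip_width: 0.0002
gripper_force: 1.2
```

Emit:
move_arm(
  plan=[
    [0, 0, 4.5, -0.48, -0.02, 0, -1],
    [0, 0, 9, -0.95, -0.07, 0, -1],
    [0, 0, 13.5, -1.42, -0.17, 0, -1],
    [0, 0, 18, -1.88, -0.3, 0, -1],
    [0, 0, 22.5, -2.33, -0.46, 0, -1],
  ],
)

```text
time_s: 6.0
position: [0.5011, -0.1203, 0.0399]
tool_rot: [[0.992, 0.126, 0.0], [0.126, -0.992, -0.0], [0.0, 0.0, -1.0]]
ft_force: [0.0, 0.4, 1.2]
grip_width: 0.0001
gripper_force: 0.0
```

Run:
```python
from h import *
p=(.4927,-.0597,30.1)
print(goto(pol(p,p[2]-112.5,.061,.037),p[2]-112.5))
ims=[env.get_image(n) for n in("top","side")]
c=[cv2.resize(cv2.cvtColor(i["color"][y-60:y+60,x-50:x+50],cv2.COLOR_RGB2BGR),(400,480),interpolation=cv2.INTER_CUBIC) for i,x,y in((ims[0],255,195),(ims[1],260,185))]
cv2.imwrite("pics/c3.png",np.hstack(c))
im=ims[1]
for r in env.tip_of("knob",im)[:1]:
    X=atz(im,r["pixel"],.06); print(r["conf"],X,np.degrees(np.arctan2(X[1]-p[1],X[0]-p[0]))-p[2])
```

```text
([0.01, -0.02, -0.36], [-0.03, -0.02, 0.29], 6.0)
0.79 [ 0.42993434 -0.07218739  0.06      ] -198.84778047213516
```

View pics/c3.png

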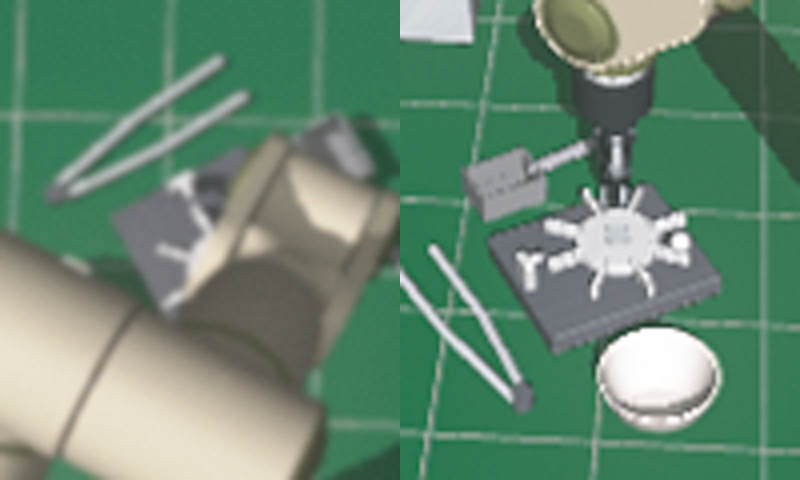

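```bash
cat >> h.py <<'E'
def wheel(p):
    im=env.get_image("side"); r=env.tip_of("knob",im)[0]
    print("knob",r["conf"],np.round(r["pixel"],1),{a:proj(im,np.array(pol(p,p[2]+a,.062,.06))).round(1).tolist() for a in(180,157,135,112,90,67,45,22,0)})
    g=gaussian_filter(im["color"].astype(float).mean(2),.6)
    s=[]
    for d in range(-22,23):
        X=np.vstack([polar(np.repeat([0,45,90,135,180],len(rr))+p[2]+d,np.tile(rr,5),.048)])+[p[0],p[1],0]
        s.append(map_coordinates(g,np.array([proj(im,x) for x in X])[:,::-1].T,order=1).mean())
    print("fin offset deg",np.argmax(s)-22); return im
E
python3 - <<'E'
from h import *
wheel((.4927,-.0597,30.1))
E
```

```text
knob 0.66 [281.4 183.6] {180: [278.3, 177.1], 157: [280.1, 181.5], 135: [279.5, 185.8], 112: [276.4, 189.9], 90: [271.4, 192.7], 67: [265.0, 193.9], 45: [258.7, 193.3], 22: [252.9, 191.0], 0: [249.2, 187.4]}
fin offset deg 0
```

Emit:
move_arm(
  plan=[
    [0, 0, 0, 0, 0, -2, -1],
    [0, 0, 0, 0, 0, -4, -1],
    [0, 0, -8.5, 0.9, -0.07, -4, -1],
    [0, 0, -17, 1.78, -0.27, -4, -1],
    [0, 0, -25.5, 2.63, -0.59, -4, -1],
  ],
)

```text
time_s: 6.75
position: [0.527, -0.1109, 0.08]
tool_rot: [[0.835, 0.55, 0.001], [0.55, -0.835, -0.0], [0.0, 0.0, -1.0]]
ft_force: [-0.6, -0.6, 0.0]
grip_width: 0.0
gripper_force: 0.0
```

Emit:
move_arm(
  plan=[
    [0, 0, -8.5, 0.9, -0.07, 0, -1],
    [0, 0, -17, 1.78, -0.27, 0, -1],
    [0, 0, -19.5, 2.04, -0.35, 0, -1],
    [0, 0, -19.5, 2.04, -0.35, 0, -1],
    [0, 0, -19.5, 2.04, -0.35, 0, -1],
  ],
)

```text
time_s: 7.25
position: [0.5416, -0.0969, 0.0797]
tool_rot: [[0.61, 0.792, -0.0], [0.792, -0.61, 0.0], [-0.0, -0.0, -1.0]]
ft_force: [-0.8, -0.8, -0.1]
grip_width: 0.0001
gripper_force: 0.0
```

Run:
```python
from h import *
p=(.4927,-.0597,30.1)
print(goto(pol(p,p[2]-67.5,.061,.039),p[2]-67.5))
wheel(p)
```

```text
([-0.0, 0.0, -0.21], [-0.02, -0.05, 4.07], 7.25)
knob 0.77 [278.4 182.1] {180: [278.3, 177.1], 157: [280.1, 181.5], 135: [279.5, 185.8], 112: [276.4, 189.9], 90: [271.4, 192.7], 67: [265.0, 193.9], 45: [258.7, 193.3], 22: [252.9, 191.0], 0: [249.2, 187.4]}
fin offset deg 0
```

Second click.

Emit:
move_arm(
  plan=[
    [0, 0, 0, 0, 0, 1.4, -1],
    [0, 0, 0, 0, 0, 2.8, -1],
    [0, 0, 0, 0, 0, 4.1, -1],
    [0, 0, 0, 0, 0, 4.1, -1],
  ],
)

```text
time_s: 7.75
position: [0.5407, -0.0968, 0.0374]
tool_rot: [[0.61, 0.792, -0.003], [0.792, -0.61, 0.001], [-0.001, -0.003, -1.0]]
ft_force: [0.2, -0.5, 0.4]
grip_width: 0.0001
gripper_force: 0.0
```

Emit:
move_arm(
  plan=[
    [0, 0, 4.5, -0.48, -0.02, 0, -1],
    [0, 0, 9, -0.95, -0.07, 0, -1],
    [0, 0, 13.5, -1.42, -0.17, 0, -1],
    [0, 0, 18, -1.88, -0.3, 0, -1],
    [0, 0, 22.5, -2.33, -0.46, 0, -1],
  ],
)

```text
time_s: 8.25
position: [0.5245, -0.113, 0.0396]
tool_rot: [[0.869, 0.495, 0.002], [0.495, -0.869, -0.001], [0.002, 0.002, -1.0]]
ft_force: [1.9, -0.7, -1.8]
grip_width: 0.0001
gripper_force: 1.2
```

Emit:
move_arm(
  plan=[
    [0, 0, 4.5, -0.48, -0.02, 0, -1],
    [0, 0, 9, -0.95, -0.07, 0, -1],
    [0, 0, 13.5, -1.42, -0.17, 0, -1],
    [0, 0, 18, -1.88, -0.3, 0, -1],
    [0, 0, 22.5, -2.33, -0.46, 0, -1],
  ],
)

```text
time_s: 8.75
position: [0.5014, -0.1206, 0.0396]
tool_rot: [[0.992, 0.125, 0.001], [0.125, -0.992, -0.001], [0.001, 0.001, -1.0]]
ft_force: [0.5, -0.8, 0.3]
grip_width: -0.0003
gripper_force: 0.0
```

Emit:
move_arm(
  plan=[
    [0, 0, 0, 0, 0, -2, -1],
    [0, 0, 0, 0, 0, -4, -1],
    [0, 0, -8.5, 0.9, -0.07, -4, -1],
    [0, 0, -17, 1.78, -0.27, -4, -1],
    [0, 0, -25.5, 2.63, -0.59, -4, -1],
  ],
)

```text
time_s: 9.25
position: [0.5271, -0.1112, 0.0798]
tool_rot: [[0.836, 0.548, 0.001], [0.548, -0.836, -0.001], [0.001, 0.001, -1.0]]
ft_force: [0.6, 0.6, -0.1]
grip_width: -0.0001
gripper_force: 0.0
```

Emit:
move_arm(
  plan=[
    [0, 0, -8.5, 0.9, -0.07, 0, -1],
    [0, 0, -17, 1.78, -0.27, 0, -1],
    [0, 0, -19.5, 2.04, -0.35, 0, -1],
    [0, 0, -19.5, 2.04, -0.35, 0, -1],
    [0, 0, -19.5, 2.04, -0.35, 0, -1],
  ],
)

```text
time_s: 9.75
position: [0.5418, -0.0971, 0.0792]
tool_rot: [[0.611, 0.792, 0.0], [0.792, -0.611, -0.0], [0.0, 0.001, -1.0]]
ft_force: [-0.1, -0.9, 0.6]
grip_width: -0.0001
gripper_force: 0.0
```

Run:
```python
from h import *
p=(.4927,-.0597,30.1)
print(goto(pol(p,p[2]-67.5,.061,.039),p[2]-67.5))
wheel(p)
```

```text
([0.03, -0.0, -0.27], [-0.01, -0.07, 4.02], 9.75)
knob 0.78 [270.1 189.2] {180: [278.3, 177.1], 157: [280.1, 181.5], 135: [279.5, 185.8], 112: [276.4, 189.9], 90: [271.4, 192.7], 67: [265.0, 193.9], 45: [258.7, 193.3], 22: [252.9, 191.0], 0: [249.2, 187.4]}
fin offset deg 0
```

Knob is at 90°. Two clicks are left. Third click, then off and rest.

Emit:
move_arm(
  plan=[
    [0, 0, 0, 0, 0, 1.4, -1],
    [0, 0, 0, 0, 0, 2.8, -1],
    [0, 0, 0, 0, 0, 4, -1],
    [0, 0, 0, 0, 0, 4, -1],
  ],
)

```text
time_s: 10.25
position: [0.541, -0.0968, 0.0374]
tool_rot: [[0.61, 0.792, -0.003], [0.792, -0.61, 0.001], [-0.001, -0.003, -1.0]]
ft_force: [-0.2, 0.6, -0.4]
grip_width: 0.0
gripper_force: 0.0
```

Emit:
move_arm(
  plan=[
    [0, 0, 4.5, -0.48, -0.02, 0, -1],
    [0, 0, 9, -0.95, -0.07, 0, -1],
    [0, 0, 13.5, -1.42, -0.17, 0, -1],
    [0, 0, 18, -1.88, -0.3, 0, -1],
    [0, 0, 22.5, -2.33, -0.46, 0, -1],
  ],
)

```text
time_s: 10.75
position: [0.5247, -0.113, 0.0394]
tool_rot: [[0.869, 0.496, 0.002], [0.496, -0.869, -0.001], [0.002, 0.002, -1.0]]
ft_force: [2.4, 0.6, -1.1]
grip_width: 0.0001
gripper_force: 1.2
```

Emit:
move_arm(
  plan=[
    [0, 0, 4.5, -0.48, -0.02, 0, -1],
    [0, 0, 9, -0.95, -0.07, 0, -1],
    [0, 0, 13.5, -1.42, -0.17, 0, -1],
    [0, 0, 18, -1.88, -0.3, 0, -1],
    [0, 0, 22.5, -2.33, -0.46, 0, -1],
  ],
)

```text
time_s: 11.25
position: [0.5016, -0.1206, 0.0394]
tool_rot: [[0.992, 0.125, 0.001], [0.125, -0.992, -0.0], [0.001, 0.001, -1.0]]
ft_force: [0.1, -0.1, 0.9]
grip_width: 0.0
gripper_force: 0.0
```

Emit:
move_arm(
  plan=[
    [0, 0, 0, 0, 0, -2, -1],
    [0, 0, 0, 0, 0, -4, -1],
    [0, 0, -8.5, 0.9, -0.07, -4, -1],
    [0, 0, -17, 1.78, -0.27, -4, -1],
    [0, 0, -25.5, 2.63, -0.59, -4, -1],
  ],
)

```text
time_s: 11.75
position: [0.5274, -0.1112, 0.0796]
tool_rot: [[0.836, 0.548, 0.001], [0.548, -0.836, -0.001], [0.001, 0.001, -1.0]]
ft_force: [0.0, -0.5, 0.6]
grip_width: -0.0004
gripper_force: 0.0
```

Emit:
move_arm(
  plan=[
    [0, 0, -8.5, 0.9, -0.07, 0, -1],
    [0, 0, -17, 1.78, -0.27, 0, -1],
    [0, 0, -19.5, 2.04, -0.35, 0, -1],
    [0, 0, -19.5, 2.04, -0.35, 0, -1],
    [0, 0, -19.5, 2.04, -0.35, 0, -1],
  ],
)

```text
time_s: 12.25
position: [0.542, -0.0971, 0.0791]
tool_rot: [[0.611, 0.792, 0.0], [0.792, -0.611, -0.0], [0.0, 0.0, -1.0]]
ft_force: [-0.1, 0.3, -0.9]
grip_width: -0.0002
gripper_force: 0.0
```

Emit:
move_arm(
  plan=[
    [0, 0, 0, 0, 0, 0, -1],
    [0, 0, 0, 0, 0, 0, -1],
    [0, 0, 0, 0, 0, 0, -1],
    [0, 0, 0, 0, 0, 0, -1],
    [0, 0, 0, 0, 0, 0, -1],
  ],
)

```text
time_s: 12.75
position: [0.542, -0.097, 0.0788]
tool_rot: [[0.61, 0.792, -0.0], [0.792, -0.61, 0.0], [-0.0, -0.0, -1.0]]
ft_force: [0.5, -0.2, -0.1]
grip_width: 0.0
gripper_force: 0.0
```

Run:
```python
from h import *
p=(.4927,-.0597,30.1)
print(goto(pol(p,p[2]-67.5,.061,.039),p[2]-67.5))
im=wheel(p)
cv2.imwrite("pics/c4.png",cv2.resize(cv2.cvtColor(im["color"][125:245,200:320],cv2.COLOR_RGB2BGR),(480,480),interpolation=cv2.INTER_CUBIC))
```

```text
([-0.0, 0.0, -0.19], [-0.03, -0.08, 3.98], 12.75)
knob 0.94 [258.6 189.6] {180: [278.3, 177.1], 157: [280.1, 181.5], 135: [279.5, 185.8], 112: [276.4, 189.9], 90: [271.4, 192.7], 67: [265.0, 193.9], 45: [258.7, 193.3], 22: [252.9, 191.0], 0: [249.2, 187.4]}
fin offset deg 0
```

View pics/c4.png

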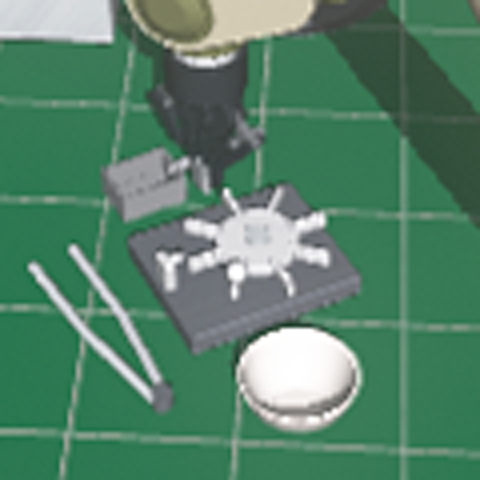

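The picture shows the knob at (236,271) on the fin next to the one facing the pointer at (170,265). That is one click short, the finger is off the wheel and the wheel is at rest. Now the last flick, then retract straight up.

Emit:
move_arm(
  plan=[
    [0, 0, 0, 0, 0, 1.4, -1],
    [0, 0, 0, 0, 0, 2.8, -1],
    [0, 0, 0, 0, 0, 4, -1],
    [0, 0, 0, 0, 0, 4, -1],
  ],
)

```text
time_s: 13.25
position: [0.5413, -0.0967, 0.0373]
tool_rot: [[0.61, 0.792, -0.003], [0.792, -0.61, 0.001], [-0.001, -0.003, -1.0]]
ft_force: [0.2, 0.4, 0.4]
grip_width: -0.0002
gripper_force: 0.0
```

Emit:
move_arm(
  plan=[
    [0, 0, 4.5, -0.48, -0.02, 0, -1],
    [0, 0, 9, -0.95, -0.07, 0, -1],
    [0, 0, 13.5, -1.42, -0.17, 0, -1],
    [0, 0, 18, -1.88, -0.3, 0, -1],
    [0, 0, 22.5, -2.33, -0.46, 0, -1],
  ],
)

```text
time_s: 13.75
position: [0.525, -0.113, 0.0394]
tool_rot: [[0.868, 0.496, 0.002], [0.496, -0.868, -0.001], [0.002, 0.002, -1.0]]
ft_force: [2.4, -0.3, -1.0]
grip_width: -0.0003
gripper_force: 1.2
```

Emit:
move_arm(
  plan=[
    [0, 0, 4.5, -0.48, -0.02, 0, -1],
    [0, 0, 9, -0.95, -0.07, 0, -1],
    [0, 0, 13.5, -1.42, -0.17, 0, -1],
    [0, 0, 18, -1.88, -0.3, 0, -1],
    [0, 0, 22.5, -2.33, -0.46, 0, -1],
  ],
)

```text
time_s: 14.25
position: [0.5018, -0.1205, 0.0393]
tool_rot: [[0.992, 0.126, 0.001], [0.126, -0.992, -0.0], [0.001, 0.001, -1.0]]
ft_force: [1.1, 0.6, -0.5]
grip_width: 0.0001
gripper_force: 0.0
```

Emit:
move_arm(
  plan=[
    [0, 0, 0, 0, 0, -3, -1],
    [0, 0, 0, 0, 0, -7, -1],
    [0, 0, 0, 0, 0, -11, -1],
    [0, 0, 0, 0, 0, -14, -1],
    [0, 0, 0, 0, 0, -14, -1],
  ],
)

```text
time_s: 14.75
position: [0.5032, -0.1209, 0.1833]
tool_rot: [[0.992, 0.129, 0.008], [0.129, -0.992, -0.004], [0.007, 0.005, -1.0]]
ft_force: [-0.0, 0.6, -0.6]
grip_width: 0.0002
gripper_force: 0.0
```

Run:
```python
from h import *
im=wheel((.4927,-.0597,30.1))
cv2.imwrite("pics/c5.png",cv2.resize(cv2.cvtColor(im["color"][125:245,200:320],cv2.COLOR_RGB2BGR),(480,480),interpolation=cv2.INTER_CUBIC))
```

```text
knob 0.94 [250.4 185.4] {180: [278.3, 177.1], 157: [280.1, 181.5], 135: [279.5, 185.8], 112: [276.4, 189.9], 90: [271.4, 192.7], 67: [265.0, 193.9], 45: [258.7, 193.3], 22: [252.9, 191.0], 0: [249.2, 187.4]}
fin offset deg 0
```

View pics/c5.png

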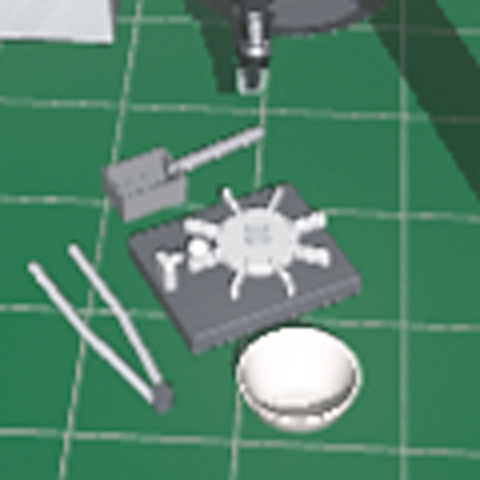

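The knob at (198,248) is on the fin at the pointer (170,265). The counter and the things around it look unmoved, and the gripper is clear.

```bash
python3 -c "
from rig import env
print(env.close_job())"
```

```text
the job is handed in; nothing more can be done
None
```

The tally's knobbed fin has clicked into place at the pointer after four clicks, with a rest off the wheel one click short; the last picture showed the counter and the things around it unmoved, and the job is handed in (no verdict was returned).

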